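# Prime the grinder's hand oil pump

## Task

Prime the grinder's blue oil pump: push its black mushroom plunger all the way down from above, let it spring fully back up, and keep pumping like this until the orange indicator pin has risen fully out, with its whole green ring showing above the brass collar; then let the plunger come up and move clear. Only press the plunger: do not grip or pull it, and do not touch the pin. Leave the red stop button and the tools and things lying around alone.

Things in the scene. Friction and masses are not known exactly. Their poses are not given: they have to be found in the camera images.
- pump: Fixed blue oil pump: steel foot 110 x 155 x 8 mm (x, y, z), blue body 84 x 130 mm, aluminium top plate at 90 mm above the bench. Origin under the foot's centre, z up. The plunger's axis is vertical at x 0, y -36 mm; the pin's at x 0, y +36 mm. Steel collar (32 mm across) round the plunger up to 104 mm, brass collar (22 mm) round the pin up to 100 mm above the bench.
- knob_top (a point): Centre of the flat top (40 mm across) of the plunger's black mushroom knob, which is 48 mm across and 18 mm thick on a 14 mm rod. Its top stands 160 mm above the bench when released and 130 mm when fully down; z up. It moves with the plunger.
- knob (a joint): Plunger travel in m: 0 = up, 0.030 = fully down on its hard stop. Return spring 4 N (top) to 10 N (bottom), plus up to 2 N driving the pin and 25 N per m/s damping; it rises by itself in about 0.4 s. A full stroke drives the pin 5 to 18 mm; strokes under about 18 mm stop making progress, under about 23 mm never bring it fully out. Let it up to within 5 mm of the top before each stroke.
- pin (a joint): Rise of the indicator pin in m. Starts between 0 and about 0.014; fully out is about 0.040 (its whole green ring shows from 0.036 on), reached after 3 to 5 full strokes. The pin moves up only on the down stroke, stays where it is by friction, and more strokes than needed do no harm.
- pin_top (a point): Centre of the top of the orange indicator pin, 10 mm across, vertical. It is 104 mm above the bench plus the pin's rise, about 144 mm when fully out. The pin is orange, with a green ring 6 mm tall from 34 to 40 mm below its top and steel below the ring.
- stop (a joint): Travel in m of the red mushroom stop button on the yellow switch box: 0 = up, 0.006 = pressed. Not to be pressed.
- switchbox: Fixed yellow switch box 85 x 100 x 60 mm (x, y, z) with the red stop button (40 mm across, about 80 mm above the bench) and a small green cap on top. Origin under its centre. Stands left or right of the pump.
- oiltin: Loose red round tin, 56 mm across, 85 mm tall, standing beside the pin's side of the pump. Origin at the centre of its underside.
- punch: Loose steel punch, 120 mm long, 14 mm thick, lying just behind the pump. Origin under its middle, along its x.
- hammer: Loose hammer lying on the bench. Origin on its underside, handle to its -x.
- file: Loose flat file about 300 mm long with a wooden handle, lying on the far side of the bench. Origin on its underside, near its middle, handle to its -x.
- disc: Loose dark grinding disc 114 mm across, 6 mm thick, lying flat, with a 22 mm hole. Origin at the centre of its underside.
- handle: Loose wooden knife handle blank 130 x 30 x 26 mm with a brass end. Origin under its centre, along its x.
- wirebrush: Loose brush lying near the robot. Origin on its underside, handle to its -x.

How it is judged:
By the outcome, as a careful person would: the job done as asked, in the order asked, and still so for the second after the job is handed in, with the robot touching nothing.
It also fails if it takes over 48 s, if anything falls off the work surface, if the arm or the gripper's body presses on something with over 40 N, if the wrist force passes 120 N, or if a joint passes its speed limit or range.

## Robot

A 6-joint arm with a two-finger parallel gripper is mounted at the origin on the work surface. World frame = base frame: x ahead of the robot, y to its left, z up, the work surface at z = 0. Lengths are in m, angles in rad, forces in N, time in s.
With the tool pointing down it reaches from about 0.225 to 0.875 m from the base axis. Payload 3.4 kg.
Tool frame: the origin (TCP) lies at the very end of the fingers, on their centre line; the grasp point (between the pads) lies 19 mm behind it; z points along the fingers, y is the line along which they close (so a half turn about z gives the same grasp; the last joint's range is limited). The gripper opens to 85 mm and grips with 20 to 120 N. Pads are 22 mm wide; open, the fingers measure 114 mm over their backs; the gripper's body (76 mm by 85 mm) begins 54 mm behind the grasp point. The pads swing forward as they close: fully open they stand 13 mm farther back than shut.
Start: joints at [1.129, 0.276, 1.505, -0, 1.361, -0.121], TCP at [0.181, 0.546, 0.231] pointing down, gripper open.
Joint ranges: [-2.89, 2.89], [-0.75, 2.08], [0.22, 2.7], [-1.18, 4.32], [0.11, 2.71], [-2.7, 2.7]. Speed limits (rad/s): [2.57, 2.57, 3.14, 3.14, 3.14, 3.14].

## Interface

Orientations are given as a unit quaternion [w, x, y, z].
In Python, from rig import manip, get_image, camera_info gives the robot as it stands. The module is installed in compiled form; this text tells all that it offers.
- The arm moves only by the shell command python3 -m crank 'ROWS' [FORCE]. ROWS is a JSON object of lists of equal length, an entry for each row: "translation": the shift along the tool's x, y, z in mm, a list of three; "roll": the turn about the tool's z in rad; "fingers": the opening, from 0 (shut) to 1 (fully open). A call has 1 to 8 rows; each row shifts and turns the commanded pose from where the row before left it, along the tool's axes as they then stand; what a row does not reach is not made up. A row lasts 1/10 s, in which the tool goes at most 50 mm and 8.59 degrees, less where a joint would pass 70% of its speed; a pose out of reach is approached as far as the arm can. A call is refused whole if a number of a shift passes 50 or a number of a turn 0.15, either way. A call with a gripper value outside its range is refused whole. The fingers move at their own pace and stop on an object; FORCE is the grip in N (left out, the last holds). Time passes only in rows, so rows that do not move let the fingers close. It gives the time, the measured TCP pose, the force, the opening and the grip force at its end, in the units of the state.
- manip.get_state(): the state, without advancing time (a new reading comes with each control period).
- get_image(name): name is "side" or "top"; returns the picture (384x512x3 uint8, blue, green, red); there is no depth.
- camera_info(name): a dict with "mtx" (3x3 intrinsics, pixels), "D" ([k1, k2, p1, p2, k3] as OpenCV has them; the pictures are not rectified), "rvec" (rotation vector, rad) and "tvec" (3), from world to camera coordinates, as OpenCV has them. Camera axes: x right, y down, z forward; pixel columns grow to the right and rows downward; lengths in m; the calibration is good to about 2 mm. A picture is of the moment at which its call begins. camera_info takes no time and is no camera call.
- manip.sign_off(): hands the job in; it is judged then, once.
The state is a dict: "clock": time; "qpos": joint angles; "qd": joint speeds; "effort": joint torques, N m; "position": TCP position; "ee_rot": TCP orientation; "contact_force": force on the tool from outside, world axes, zero at the start; "moment": the same for the moment, N m; "width": finger opening in m; "gripper_force": force on a finger pad.
Only numpy, scipy, OpenCV 4.12 (cv2) and the standard library are available. Lean on these libraries where they do the work, as an engineer would, in place of code of your own. Each camera call takes 0.05 s, during which the arm holds its last target. There are 200 camera calls.

## Working session

There is one attempt and no reset: what is moved stays moved. The work goes in short steps, Python scripts to look and compute and a shell command to move; the robot and the scene stay as the last step left them, time stands still between calls to the robot, and variables do not carry over. Pictures are saved under pics/ and viewed, at most 10 in all, crops included, and the job is handed in when it is done.

```bash
mkdir -p pics; python3 - <<'E'
from rig import manip,get_image,camera_info
import cv2
for n in("top","side"):
    cv2.imwrite(f"pics/{n}0.png",get_image(n)); print(n,camera_info(n))
print(manip.get_state())
E
```

```text
top {'mtx': array([[464.27832721,   0.        , 252.14778373],
       [  0.        , 464.27832721, 182.6426275 ],
       [  0.        ,   0.        ,   1.        ]]), 'D': array([-0.11802759,  0.        ,  0.        ,  0.        ,  0.        ]), 'rvec': array([ 2.15414723, -2.09645127,  0.20352993]), 'tvec': array([-0.03370313,  0.5560196 ,  1.25873113])}
side {'mtx': array([[407.22893359,   0.        , 258.8452119 ],
       [  0.        , 407.22893359, 193.24555664],
       [  0.        ,   0.        ,   1.        ]]), 'D': array([-0.11618911,  0.        ,  0.        ,  0.        ,  0.        ]), 'rvec': array([ 2.39865971, -0.17192075,  0.04147736]), 'tvec': array([-0.54011077,  0.15391606,  1.06413303])}
{'clock': 0.1, 'qpos': array([ 1.12896992e+00,  2.76562310e-01,  1.50602016e+00, -1.85619811e-05,
        1.36071374e+00, -1.21042222e-01]), 'qd': array([ 0.00202395, -0.00184137, -0.00360137,  0.00012672, -0.00191293,
        0.00237562]), 'effort': array([ 1.35652295e-03, -4.17694795e+01, -2.46405637e+01, -4.36307459e-05,
        5.72166959e-03,  2.03849311e-05]), 'position': array([0.18113142, 0.54521971, 0.23050336]), 'ee_rot': array([-2.27849931e-04,  1.59703304e-01,  9.87164692e-01, -8.20790057e-04]), 'contact_force': array([ 0.44143663,  0.95227893, -0.79204364]), 'moment': array([-0.04960153, -0.00231983, -0.02198618]), 'gripper_force': 0.0, 'width': 0.08552741615743498}
```

View pics/top0.png

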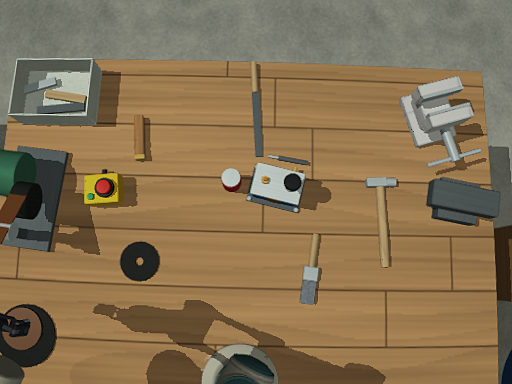

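View pics/side0.png

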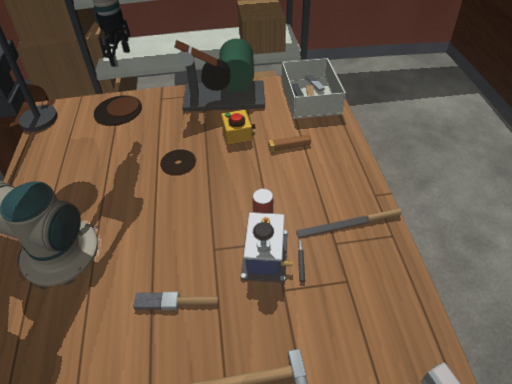

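The top view shows the pump's knob at about (292,182), the pin at (265,180), the tin at (231,180) and the switch box far left at (103,188). In the side view the knob is at about (263,231).

```bash
cat > h.py <<'E'
import numpy as np,cv2
from rig import manip,get_image,camera_info
def plane(n,uv,z):
    c=camera_info(n); p=cv2.undistortPoints(np.array([[uv]],float),c["mtx"],c["D"])[0,0]
    R=cv2.Rodrigues(c["rvec"])[0]; d=R.T@np.r_[p,1]; o=-R.T@c["tvec"]
    return o+d*(z-o[2])/d[2]
def proj(n,P):
    c=camera_info(n); return cv2.projectPoints(np.array([P],float),c["rvec"],c["tvec"],c["mtx"],c["D"])[0].ravel()
def rot():
    w,x,y,z=manip.get_state()["ee_rot"]
    from scipy.spatial.transform import Rotation as R
    return R.from_quat([x,y,z,w]).as_matrix()
E
python3 - <<'E'
from h import *
for n,(u,v) in(("top",(292,182)),("side",(263,231))):
    im=cv2.imread(f"pics/{n}0.png"); m=np.zeros(im.shape[:2],np.uint8)
    m[v-14:v+15,u-14:u+15]=(im[v-14:v+15,u-14:u+15].max(2)<60)
    k,l,s,c=cv2.connectedComponentsWithStats(m); i=1+s[1:,4].argmax()
    print(n,c[i],s[i],plane(n,c[i],.151),plane(n,c[i],.155))
    cv2.imwrite(f"pics/{n}c.png",cv2.resize(im[v-40:v+40,u-60:u+40],None,fx=6,fy=6))
print("pin",plane("top",(265,180),.11))
E
cd pics; python3 -c "
import cv2;a=cv2.imread('topc.png');b=cv2.imread('sidec.png');cv2.imwrite('c.png',cv2.resize(cv2.hconcat([a,b]),(800,320)))"
```

```text
top [292.1991342 182.004329 ] [284 174  17  17 231] [ 0.54265842 -0.12292109  0.151     ] [ 0.54188747 -0.12256232  0.155     ]
side [263.08219178 235.39726027] [254 229  19  11  73] [ 0.53847019 -0.13878116  0.151     ] [ 0.53809197 -0.14169604  0.155     ]
pin [ 0.55402354 -0.0529933   0.11      ]
```

View pics/c.png

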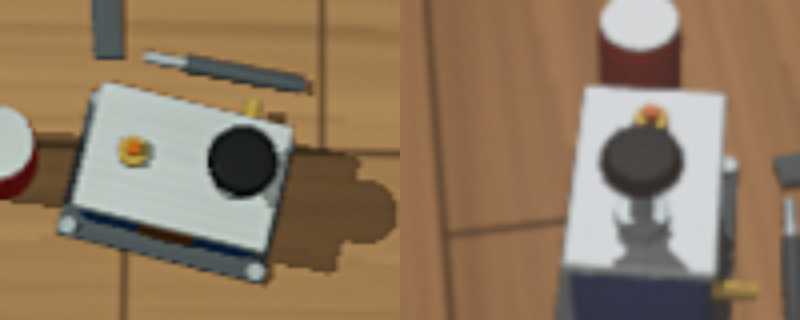

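```bash
python3 -m crank '{"translation":[[-10,-9,0],[-20,-19,0],[-30,-28,0],[-30,-28,0],[-30,-28,0],[-30,-28,0],[-30,-28,0],[-30,-28,0]],"roll":[0,0,0,0,0,0,0,0],"fingers":[0,0,0,0,0,0,0,0]}' 40
python3 -m crank '{"translation":[[-30,-28,0],[-30,-28,0],[-30,-28,0],[-30,-28,0],[-30,-28,0],[-30,-28,0],[-30,-28,0],[-30,-28,0]],"roll":[0,0,0,0,0,0,0,0],"fingers":[0,0,0,0,0,0,0,0]}'
python3 -m crank '{"translation":[[-30,-28,0],[-30,-28,0],[-20,-20,0],[-10,-10,0],[0,0,0],[0,0,0]],"roll":[0,0,0,0,0,0],"fingers":[0,0,0,0,0,0]}'
python3 - <<'E'
from h import *
s=manip.get_state();p=s["position"];print(s["clock"],p,s["width"],s["contact_force"])
print("tool delta mm",rot().T@(np.array([.5415,-.123,.16])-p)*1000)
a,b=get_image("top"),get_image("side")
a=a[130:230,220:350];b=b[170:270,200:330]
cv2.imwrite("pics/d.png",cv2.resize(cv2.hconcat([a,b]),(780,300)))
print(proj("side",[.5415,-.123,.16]),proj("top",[.5415,-.123,.16]),proj("side",p),proj("top",p))
E
```

```text
clock: 0.9
position: [0.319, 0.291, 0.2312]
ee_rot: [0.0, 0.16, 0.987, -0.0]
contact_force: [1.4, 0.3, 0.7]
width: -0.0002
gripper_force: 0.0
clock: 1.7
position: [0.4756, 0.003, 0.2312]
ee_rot: [-0.0, 0.16, 0.987, -0.0]
contact_force: [-0.0, -0.1, 0.5]
width: 0.0001
gripper_force: 0.0
clock: 2.3
position: [0.5331, -0.1039, 0.231]
ee_rot: [-0.001, 0.16, 0.987, 0.001]
contact_force: [-0.7, 0.4, -0.1]
width: -0.0003
gripper_force: 0.0
2.3 [ 0.53310694 -0.10390164  0.23102356] -0.0002830455764357731 [-0.69382601  0.36153278 -0.09567659]
tool delta mm [-14.12429968 -15.53782617  70.98321193]
[263.37813142 227.16520104] [292.54257043 181.79534963] [257.85774573 200.1850152 ] [287.37622081 179.50565664]
```

View pics/d.png

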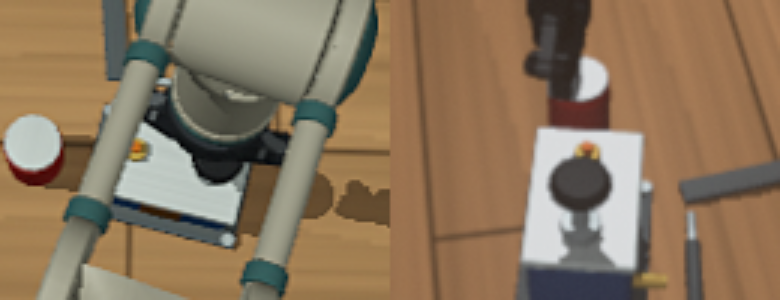

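The tip is at side pixel (258,202), as the calibration predicts, and the knob centre is at (263,231). Next I move over the knob and descend to just above it.

```bash
python3 -m crank '{"translation":[[-7,-8,10],[-7,-7.5,20],[0,0,20],[0,0,12],[0,0,0]],"roll":[0,0,0,0,0],"fingers":[0,0,0,0,0]}'
python3 - <<'E'
from h import *
s=manip.get_state();p=s["position"];print(s["clock"],p,s["contact_force"])
print("tool delta mm",rot().T@(np.array([.5415,-.123,.16])-p)*1000)
a,b=get_image("top"),get_image("side")
a=a[130:230,220:350];b=b[170:270,200:330]
cv2.imwrite("pics/e.png",cv2.resize(cv2.hconcat([a,b]),(780,300)))
E
```

```text
clock: 2.9
position: [0.5411, -0.1231, 0.1671]
ee_rot: [-0.002, 0.159, 0.987, 0.0]
contact_force: [-1.3, 0.7, -0.6]
width: 0.0002
gripper_force: 0.0
2.9 [ 0.54113989 -0.12310497  0.16714964] [-1.33487726  0.73302691 -0.59160394]
tool delta mm [-0.34121155  0.21153173  7.14820496]
```

View pics/e.png

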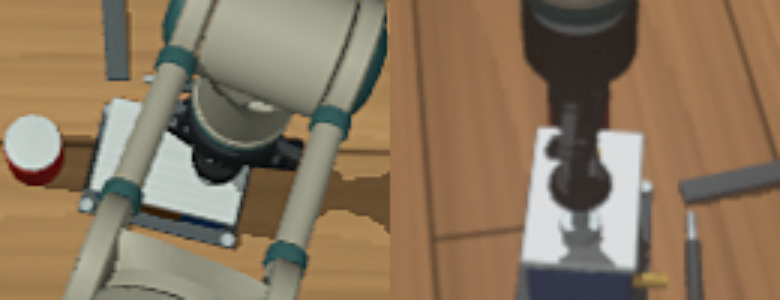

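The tip is over the knob at about side pixel (262,226). I press, watching the force.

```bash
python3 -m crank '{"translation":[[0,0,8],[0,0,10],[0,0,10],[0,0,8],[0,0,0],[0,0,0]],"roll":[0,0,0,0,0,0],"fingers":[0,0,0,0,0,0]}'
python3 -m crank '{"translation":[[0,0,2],[0,0,0]],"roll":[0,0],"fingers":[0,0]}'
```

```text
clock: 3.6
position: [0.5441, -0.1242, 0.135]
ee_rot: [0.002, 0.16, 0.987, -0.0]
contact_force: [-1.6, -0.4, 8.6]
width: 0.0004
gripper_force: 4.3
clock: 3.8
position: [0.5441, -0.1243, 0.1333]
ee_rot: [0.002, 0.16, 0.987, -0.0]
contact_force: [-1.1, 0.1, 9.2]
width: -0.0
gripper_force: 4.8
```

```bash
python3 -m crank '{"translation":[[0,0,3],[0,0,0],[0,0,0]],"roll":[0,0,0],"fingers":[0,0,0]}'
python3 -m crank '{"translation":[[0,0,3],[0,0,0],[0,0,0]],"roll":[0,0,0],"fingers":[0,0,0]}'
```

```text
clock: 4.1
position: [0.5441, -0.1242, 0.1305]
ee_rot: [0.002, 0.16, 0.987, -0.0]
contact_force: [-0.7, 0.7, 10.3]
width: 0.0003
gripper_force: 5.1
clock: 4.4
position: [0.5442, -0.1243, 0.1299]
ee_rot: [0.003, 0.16, 0.987, -0.0]
contact_force: [-3.3, 1.7, 23.7]
width: -0.0
gripper_force: 11.5
```

The hard stop is reached: 23.7 N at z = 0.130. I release fully and repeat.

```bash
U='x'; python3 -m crank '{"translation":[[0,0,-11],[0,0,-11],[0,0,-11],[0,0,-11],[0,0,0],[0,0,0],[0,0,0]],"roll":[0,0,0,0,0,0,0],"fingers":[0,0,0,0,0,0,0]}'
python3 -m crank '{"translation":[[0,0,8],[0,0,9],[0,0,9],[0,0,9],[0,0,9],[0,0,0],[0,0,0],[0,0,0]],"roll":[0,0,0,0,0,0,0,0],"fingers":[0,0,0,0,0,0,0,0]}'
python3 -m crank '{"translation":[[0,0,-11],[0,0,-11],[0,0,-11],[0,0,-11],[0,0,0],[0,0,0],[0,0,0]],"roll":[0,0,0,0,0,0,0],"fingers":[0,0,0,0,0,0,0]}'
python3 -m crank '{"translation":[[0,0,8],[0,0,9],[0,0,9],[0,0,9],[0,0,9],[0,0,0],[0,0,0],[0,0,0]],"roll":[0,0,0,0,0,0,0,0],"fingers":[0,0,0,0,0,0,0,0]}'
python3 -m crank '{"translation":[[0,0,-11],[0,0,-11],[0,0,-11],[0,0,-11],[0,0,0],[0,0,0],[0,0,0]],"roll":[0,0,0,0,0,0,0],"fingers":[0,0,0,0,0,0,0]}'
```

```text
clock: 5.1
position: [0.5419, -0.1237, 0.1684]
ee_rot: [-0.001, 0.16, 0.987, 0.0]
contact_force: [-0.3, 0.1, -0.5]
width: -0.0
gripper_force: 0.0
clock: 5.9
position: [0.543, -0.124, 0.1299]
ee_rot: [0.002, 0.16, 0.987, -0.0]
contact_force: [-7.1, 3.4, 30.6]
width: -0.0002
gripper_force: 15.3
clock: 6.6
position: [0.542, -0.1236, 0.1683]
ee_rot: [-0.001, 0.16, 0.987, 0.0]
contact_force: [0.4, 0.3, -0.3]
width: 0.0003
gripper_force: 0.0
clock: 7.4
position: [0.543, -0.124, 0.1299]
ee_rot: [0.002, 0.16, 0.987, -0.0]
contact_force: [-7.2, 2.7, 30.0]
width: 0.0001
gripper_force: 15.2
clock: 8.1
position: [0.542, -0.1237, 0.1683]
ee_rot: [-0.001, 0.16, 0.987, 0.0]
contact_force: [0.4, 0.2, 0.5]
width: 0.0001
gripper_force: 0.0
```

```bash
python3 -m crank '{"translation":[[0,0,8],[0,0,9],[0,0,9],[0,0,9],[0,0,8],[0,0,0],[0,0,0],[0,0,0]],"roll":[0,0,0,0,0,0,0,0],"fingers":[0,0,0,0,0,0,0,0]}'
python3 -m crank '{"translation":[[0,0,-11],[0,0,-11],[0,0,-11],[0,0,-10],[0,0,0],[0,0,0],[0,0,0]],"roll":[0,0,0,0,0,0,0],"fingers":[0,0,0,0,0,0,0]}'
python3 -m crank '{"translation":[[0,0,8],[0,0,9],[0,0,9],[0,0,9],[0,0,8],[0,0,0],[0,0,0],[0,0,0]],"roll":[0,0,0,0,0,0,0,0],"fingers":[0,0,0,0,0,0,0,0]}'
python3 -m crank '{"translation":[[0,0,-11],[0,0,-11],[0,0,-11],[0,0,-10],[0,0,0],[0,0,0],[0,0,0]],"roll":[0,0,0,0,0,0,0],"fingers":[0,0,0,0,0,0,0]}'
python3 -m crank '{"translation":[[0,0,8],[0,0,9],[0,0,9],[0,0,9],[0,0,8],[0,0,0],[0,0,0],[0,0,0]],"roll":[0,0,0,0,0,0,0,0],"fingers":[0,0,0,0,0,0,0,0]}'
python3 -m crank '{"translation":[[0,0,-11],[0,0,-15],[0,0,-20],[0,0,-30],[0,0,-40],[0,0,-40],[0,0,-20],[0,0,0]],"roll":[0,0,0,0,0,0,0,0],"fingers":[0,0,0,0,0,0,0,0]}'
python3 -m crank '{"translation":[[30,-10,0],[40,-20,0],[40,-20,0],[40,-20,0],[20,-10,0],[0,0,0],[0,0,0]],"roll":[0,0,0,0,0,0,0],"fingers":[0,0,0,0,0,0,0]}'
python3 - <<'E'
from h import *
a,b=get_image("top"),get_image("side")
a=a[130:230,220:350];b=b[180:280,200:330]
cv2.imwrite("pics/f.png",cv2.resize(cv2.hconcat([a,b]),(780,300),interpolation=cv2.INTER_CUBIC))
E
```

```text
clock: 8.9
position: [0.543, -0.124, 0.1299]
ee_rot: [0.001, 0.16, 0.987, -0.0]
contact_force: [-5.0, 1.8, 25.3]
width: 0.0005
gripper_force: 12.6
clock: 9.6
position: [0.542, -0.1237, 0.1684]
ee_rot: [-0.001, 0.16, 0.987, 0.0]
contact_force: [-0.4, 0.0, -0.3]
width: 0.0003
gripper_force: 0.0
clock: 10.4
position: [0.543, -0.124, 0.1299]
ee_rot: [0.001, 0.16, 0.987, -0.0]
contact_force: [-5.5, 2.2, 24.4]
width: 0.0002
gripper_force: 12.5
clock: 11.1
position: [0.542, -0.1237, 0.1684]
ee_rot: [-0.001, 0.16, 0.987, 0.0]
contact_force: [0.4, -0.2, -0.2]
width: -0.0001
gripper_force: 0.0
clock: 11.9
position: [0.543, -0.124, 0.1299]
ee_rot: [0.001, 0.16, 0.987, -0.0]
contact_force: [-5.6, 2.5, 24.1]
width: 0.0001
gripper_force: 12.5
clock: 12.7
position: [0.5441, -0.1244, 0.3047]
ee_rot: [0.003, 0.16, 0.987, -0.0]
contact_force: [0.4, -0.7, -0.5]
width: 0.0002
gripper_force: 0.0
clock: 13.4
position: [0.3559, -0.146, 0.3011]
ee_rot: [-0.0, 0.16, 0.987, 0.001]
contact_force: [-0.1, 0.7, -0.3]
width: 0.0001
gripper_force: 0.0
```

View pics/f.png

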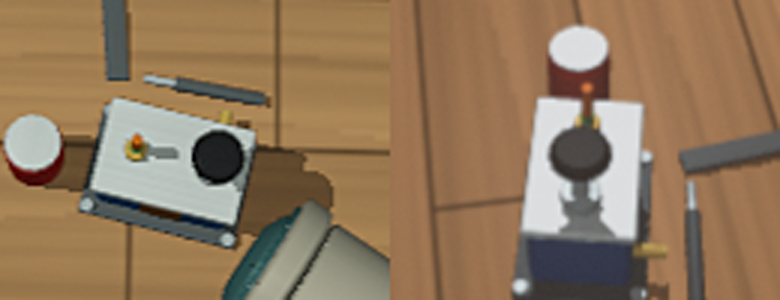

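```bash
python3 - <<'E'
from h import *
b=get_image("side")
cv2.imwrite("pics/g.png",cv2.resize(b[195:245,245:290],None,fx=12,fy=12,interpolation=cv2.INTER_CUBIC))
q=plane("top",(265,180),.104); k=np.array([.5415,-.123,.16]); 
d=q-k; d[2]=0; d*=.072/np.linalg.norm(d); P=k+d
for z in(.100,.104,.110,.130,.140,.144): print(z,(proj("side",[P[0],P[1],z])-[245,195])*12)
E
```

```text
0.1 [241.07138225 284.9334025 ]
0.104 [240.94236145 272.66594249]
0.11 [240.74715851 254.12484175]
0.13 [240.08164406 191.08289162]
0.14 [239.74007714 158.82926276]
0.144 [239.60176063 145.78774797]
```

View pics/g.png

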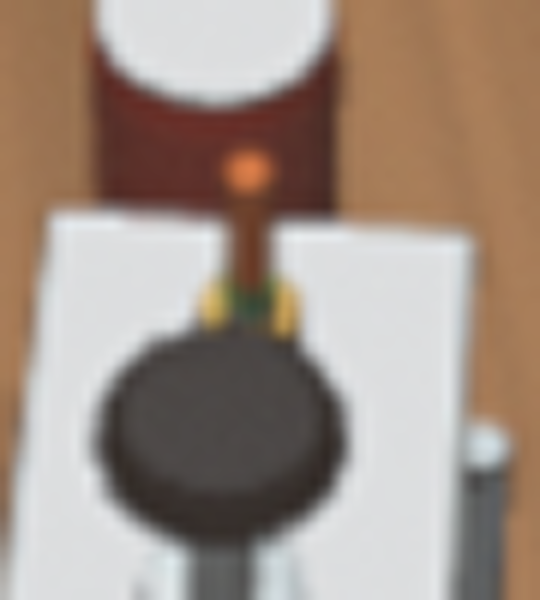

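The pin top is at about (248,172) in the crop. Allowing for the roughly 20 px offset seen at the collar, that is a rise of about 38–40 mm. The green ring starts at v≈280, clear of the brass. All six strokes reached the hard stop, the plunger is up and the arm is clear.

```bash
python3 -c "
from rig import manip
print(manip.sign_off())"
```

```text
the job is handed in; nothing more can be done
None
```

The job is handed in: I gave the plunger six full strokes to its hard stop. The pin is up about 38–40 mm by camera estimate, with green showing above the brass; the ring's lower edge was hidden behind the knob. The plunger is back up, the arm is clear, and the clock was near 13.5 s.

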